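# Stack two ring packs on assembly pins at a pneumatics bench

## Robot

A 7-joint arm with a two-finger parallel gripper is mounted at the origin on the work surface. World frame = base frame: x ahead of the robot, y to its left, z up, the work surface at z = 0. Lengths are in mm, angles in degrees, forces in N, time in s.
With the tool pointing down it reaches from about 400 to 850 mm from the base axis. Payload 10.4 kg.
Tool frame: the origin (TCP) lies on the centre line of the jaws, within the pads' length; the fingertips stand 14 mm ahead of it and the grasp point (between the pads) lies 5 mm behind it; z points along the fingers, x is the direction in which the jaws open and shut, and the axes are right-handed (so a half turn about z gives the same grasp; the last joint's range is limited). The gripper opens to 85 mm and grips with 20 to 120 N. Pads are 22 mm wide; open, the fingers measure 114 mm over their backs; the gripper's body (76 mm by 85 mm) begins 54 mm behind the grasp point. The pads swing forward as they close: fully open they stand 13 mm farther back than shut.
Start: joints at [-1.295, 19.034, -3.707, 83.658, 1.238, 77.344, -5.071], TCP at [625.022, 0.018, 220.938] pointing down, gripper open.
Joint ranges: [-148.97, 148.97], [-28.65, 121.19], [-84.17, 76.75], [9.2, 138.47], [-72.65, 252.65], [3.7, 117.97], [-149.18, 149.18]. Speed limits (degrees/s): [127.2, 127.2, 159.86, 159.86, 180, 180, 180].

## Interface

Orientations are given as a 3x3 rotation matrix whose columns are the frame's x, y, z axes.
In Python, from station import env gives the robot as it stands. Calls block until the motion is done:
- env.goto(position, orientation): joint-space move of the TCP to a pose.
- env.line_to(position, frame=None, rate=150): straight line of the TCP; frame=None keeps the orientation; rate is the mean speed in mm/s.
- env.move_j(angles): joint-space move.
- env.move_gripper(opening, grip_force=None): finger opening in mm; grip_force is the grip in N (None keeps the last); returns when the fingers have stopped.
- env.hold(seconds).
- env.ik(position, orientation): joint angles nearest the present ones, or None.
- env.capture(name): name is "scene" or "side" or "wrist"; returns the picture (384x512x3 uint8, red, green, blue); there is no depth.
- env.camera_info(name): a dict with "camera_matrix" (3x3 intrinsics, pixels), "R" (3x3) and "t" (3): a world point X has camera coordinates R X + t; the wrist camera has in their place "T_tool_cam" (4x4, takes a point from camera to tool coordinates, whose origin is the TCP and whose axes are the tool frame's). Camera axes: x right, y down, z forward; pixel columns grow to the right and rows downward; lengths in mm; the calibration is good to about 2 mm. A picture is of the moment at which its call begins: read the wrist's pose just before it. camera_info takes no time and is no camera call.
A pose or a line that the arm cannot do raises env.Unreachable and nothing moves.
- env.hand_in(): hands the job in, once; it reports no verdict.
Readings, each from a call of its own:
- env.current_t(): time.
- env.current_joints(): joint angles.
- env.current_joint_velocities(): joint speeds.
- env.current_effort(): joint torques, N m.
- env.current_eef_pos(): TCP position.
- env.current_tool_rot(): TCP orientation.
- env.current_force(): force on the tool from outside, world axes, zero at the start.
- env.current_moment(): the same for the moment, N m.
- env.current_grip_width(): finger opening in mm.
Only numpy, scipy, OpenCV 4.12 (cv2) and the standard library are available. Lean on these libraries where they do the work, as an engineer would, in place of code of your own. Each camera call takes 0.05 s, during which the arm holds its last target.

## Task

Build the two ring packs on the upright pins. On the wooden block's pin stack the silver collar at the bottom, the green ribbed spacer on it and the red ring on top; on the white block's pin stack the brass ring at the bottom and the blue collar on top. Lay every ring flat and fully down with the side up that is up now, let go of everything, and leave the pressure gauge, the yellow bin and the screwdriver where they are.

Things in the scene. Friction and masses are not known exactly. Their poses are not given: they have to be found in the camera images.
- silver_collar: Rigid round ring lying flat, right side up; 22 mm high, straight bore 30 mm through its middle, outer diameter 62 mm. Bare silver aluminium with four small dark dots on top, about 140 g. Origin: centre of its underside, z up along the bore.
- green_spacer: Rigid round ring lying flat, right side up; 22 mm high, straight bore 30 mm through its middle, outer diameter 60 mm. Green hard nylon with three dark green ribs round its side, about 55 g. Origin: centre of its underside, z up along the bore.
- red_ring: Rigid round ring lying flat, right side up; 22 mm high, straight bore 30 mm through its middle, outer diameter 56 mm. Red plastic lock ring with six dark radial slots on top, about 50 g. Origin: centre of its underside, z up along the bore.
- brass_ring: Rigid round ring lying flat, right side up; 22 mm high, straight bore 30 mm through its middle, outer diameter 60 mm. Yellow brass with three small dark dots on top, about 380 g. Origin: centre of its underside, z up along the bore.
- blue_collar: Rigid round ring lying flat, right side up; 22 mm high, straight bore 30 mm through its middle, outer diameter 56 mm. Blue plastic collar with a knurled side, about 50 g. Origin: centre of its underside, z up along the bore.
- wood_fixture: Fixed fixture: brown wooden block 110 x 130 x 31 mm with two small black clamps, 40 mm high. On it a round aluminium seat disc, 78 mm across, top 45 mm above the bench; from its centre a 16 mm steel pin rises to 97 mm above the bench, its last 6 mm tapered. Origin: on the bench under the pin's axis, z up. Stacked rings have their undersides 45, 67 and 89 mm above the bench.
- white_fixture: Fixed fixture: white plastic block 110 x 110 x 31 mm, a dark screw in each corner. On it a round aluminium seat disc, 78 mm across, top 45 mm above the bench; from its centre a 16 mm steel pin rises to 97 mm above the bench, its last 6 mm tapered. Origin: on the bench under the pin's axis, z up. Stacked rings have their undersides 45, 67 and 89 mm above the bench.
- gauge: Bystander, loose: round black pressure gauge with white dial lying face up, 68 mm across, 31 mm high, a short brass stem to its -x side. Origin: centre of its underside.
- bin: Bystander, loose: open yellow plastic bin 150 x 100 x 60 mm with small fittings in it. Origin: centre of its underside.
- screwdriver: Bystander, loose: screwdriver with red handle lying on the bench along its own x axis, about 0.2 m long.

How it is judged (in metres and radians):
At the end, for the whole second after the job is handed in: Wood pin, upwards: silver, green, red; white pin: brass, blue. Each ring is within 10 mm of its pin's axis, its underside within 4 mm of 45, 67 or 89 mm above the bench by its place, right side up and level within 0.1 rad, and at rest (under 0.02 m/s) (horizontal distance between each of silver_collar, green_spacer, red_ring and wood_fixture below 0.01 m and z of silver_collar in the frame of wood_fixture between 0.041 and 0.049 m and angle between each of silver_collar, green_spacer, red_ring, brass_ring, blue_collar's own z axis and vertical below 0.1 rad and linear speed of each of silver_collar, green_spacer, red_ring, brass_ring, blue_collar below 0.02 m/s and z of green_spacer in the frame of wood_fixture between 0.063 and 0.071 m and z of red_ring in the frame of wood_fixture between 0.085 and 0.093 m and horizontal distance between each of brass_ring, blue_collar and white_fixture below 0.01 m and z of brass_ring in the frame of white_fixture between 0.041 and 0.049 m and z of blue_collar in the frame of white_fixture between 0.063 and 0.071 m); the robot touches nothing.
It fails at once if the gauge was moved more than 25 mm (distance of gauge from where it was at the start of the episode above 0.025 m).
It fails at once if the bin was moved more than 25 mm (distance of bin from where it was at the start of the episode above 0.025 m).
It fails at once if the screwdriver was moved more than 25 mm (distance of screwdriver from where it was at the start of the episode above 0.025 m).
It also fails if it takes over 120 s, if anything falls off the work surface, if the arm or the gripper's body presses on something with over 40 N, if the wrist force passes 120 N, or if a joint passes its speed limit or range.

## Working session

There is one attempt and no reset: what is moved stays moved. The work goes in short steps, each a Python script; the robot and the scene stay as the last script left them, time stands still between calls to the robot, and variables do not carry over. Pictures are saved under pics/ and viewed, and the job is handed in when it is done.

```bash
ls; mkdir -p pics
python3 - <<'E'
from station import env
import cv2
for n in("scene","side","wrist"):
    cv2.imwrite(f"pics/{n}0.png",env.capture(n)[:,:,::-1])
    i=env.camera_info(n);print(n,i)
print(env.current_t(),env.current_tool_rot())
E
```

```text
pics
scene {'camera_matrix': array([[379.32953616,   0.        , 250.60219895],
       [  0.        , 379.32953616, 184.21997573],
       [  0.        ,   0.        ,   1.        ]]), 'R': array([[-0.10319488,  0.99465323, -0.00397156],
       [ 0.77116924,  0.0774854 , -0.63189716],
       [-0.62821081, -0.06827129, -0.77504207]]), 't': array([  83.76918439, -416.19561508, 1498.53253927])}
side {'camera_matrix': array([[486.37069983,   0.        , 256.44434812],
       [  0.        , 486.37069983, 189.80759862],
       [  0.        ,   0.        ,   1.        ]]), 'R': array([[-0.9071255 , -0.42044719, -0.01864089],
       [-0.19761418,  0.46462723, -0.86317448],
       [ 0.37158035, -0.77932388, -0.50456153]]), 't': array([ 526.02062567,  165.25694356, 1170.67042023])}
wrist {'camera_matrix': array([[318.45751883,   0.        , 250.54201712],
       [  0.        , 318.45751883, 187.13233503],
       [  0.        ,   0.        ,   1.        ]]), 'T_tool_cam': array([[ 9.99999493e-01,  9.98607095e-04,  1.32524417e-04,
         1.47896693e+00],
       [-9.94253087e-04,  9.57253401e-01,  2.89248919e-01,
        -7.46939149e+01],
       [ 1.61986573e-04, -2.89248904e-01,  9.57253909e-01,
        -1.53165641e+02],
       [ 0.00000000e+00,  0.00000000e+00,  0.00000000e+00,
         1.00000000e+00]])}
0.15 [[ 9.99999482e-01 -1.25620323e-05 -1.01751442e-03]
 [-1.26115810e-05 -9.99999999e-01 -4.86893425e-05]
 [-1.01751381e-03  4.87021498e-05 -9.99999481e-01]]
```

View pics/scene0.png

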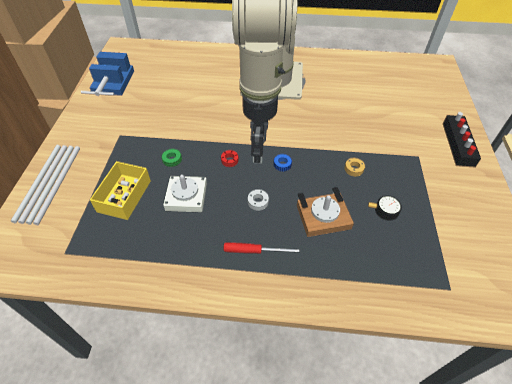

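View pics/side0.png

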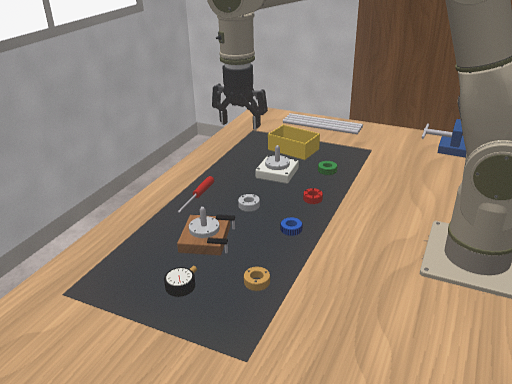

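View pics/wrist0.png

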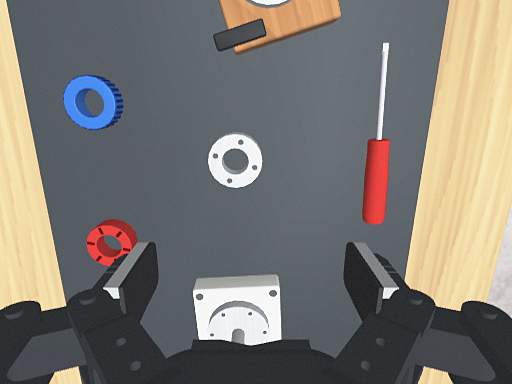

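The scene view shows the rings at silver (258,198), green (171,156), red (229,157), blue (283,161) and brass (355,166). The wood seat is at about (326,208), the white seat at (184,188) and the gauge at (388,207). The wrist view shows silver well centred. Next I'll do a coarse localisation from the scene and side views.

```bash
cat > h.py <<'E'
from station import env
import cv2, numpy as np
from scipy import ndimage
def cam(n, pose=None):
    i=env.camera_info(n);K=np.array(i["camera_matrix"])
    if n!="wrist":
        R=np.array(i["R"]);t=np.array(i["t"]);return K,R.T,-R.T@t
    p,Rt=pose;T=np.array(i["T_tool_cam"])
    return K,Rt@T[:3,:3],Rt@T[:3,3]+p
def ray(c,uv,z):
    K,R,o=c;d=R@np.linalg.inv(K)@np.array([uv[0],uv[1],1.])
    return o+d*(z-o[2])/d[2]
def proj(c,X):
    K,R,o=c;q=K@(R.T@(np.array(X,float)-o));return q[:2]/q[2]
def wrist(save=None):
    pose=(np.array(env.current_eef_pos()),np.array(env.current_tool_rot()))
    im=env.capture("wrist")
    if save: cv2.imwrite(save,im[:,:,::-1])
    return im,cam("wrist",pose)
HSV=dict(green=((45,90,40),(85,255,255)),blue=((105,120,60),(125,255,255)),red=((0,170,60),(6,255,255)),brass=((15,110,60),(26,255,255)),silver=((0,0,150),(179,40,255)))
def mask(im,c):
    h=cv2.cvtColor(im,cv2.COLOR_RGB2HSV);m=cv2.inRange(h,*HSV[c])
    if c=="red": m|=cv2.inRange(h,(174,170,60),(179,255,255))
    return m
def nearest(m,uv,amin=30):
    n,l,s,c=cv2.connectedComponentsWithStats(m)
    k=[i for i in range(1,n) if s[i,4]>amin]
    if not k: return None
    i=min(k,key=lambda i:np.hypot(*(c[i]-uv)));return (l==i).astype(np.uint8),c[i],s[i]
E
python3 - <<'E'
from h import *
guess=dict(silver=(258,198),green=(171,156),red=(229,157),blue=(283,161),brass=(355,166))
gs=dict(silver=(249,202),green=(328,167),red=(313,195),blue=(291,226),brass=(257,277))
for n,g in(("scene",guess),("side",gs)):
    im=env.capture(n);c=cam(n)
    for k,uv in g.items():
        m,ce,s=nearest(mask(im,k),uv)
        x,y,w,h,a=s
        ctr=(x+w/2,y+h/2)
        print(n,k,s,ray(c,ctr,11).round(1))
for nm,a in(("wood seat",(326,208)),("white seat",(184,188)),("gauge",(389,207))): print(nm,ray(cam("scene"),a,45 if "seat" in nm else 25).round(0))
for nm,a in(("wood seat",(204,227)),("white seat",(277,162)),("gauge",(180,279))): print(nm,ray(cam("side"),a,45 if "seat" in nm else 25).round(0))
E
```

```text
scene silver [248 189  21  21 232] [606.4   2.   11. ]
scene green [161 149  21  18 281] [ 469.  -290.3   11. ]
scene red [221 151  17  16 200] [ 454.8 -104.7   11. ]
scene blue [274 154  18  18 249] [455.1  66.   11. ]
scene brass [345 158  20  18 276] [449.5 291.1  11. ]
side silver [238 194  21  11 130] [611.8 -14.8  11. ]
side green [318 161  19  14 207] [ 462.2 -289.4   11. ]
side red [304 189  18  13 114] [ 448.5 -108.8   11. ]
side blue [281 217  21  19 291] [448.3  63.6  11. ]
side brass [244 267  26  24 489] [444.1 289.5  11. ]
wood seat [642. 192.  45.]
white seat [ 612. -214.   45.]
gauge [606. 372.  25.]
wood seat [633. 199.  45.]
white seat [ 602. -204.   45.]
gauge [595. 373.  25.]
```

Run:
```python
from h import *
D=np.diag([1.,-1,-1])
for n,p in(("wood",(638,215,230)),("white",(607,-190,230))):
    env.goto(p,D);env.hold(.2);wrist(f"pics/w_{n}.png");print(env.current_eef_pos(),env.current_t())
```

```text
[638.43471384 213.36777268 230.14175403] 1.3667
[ 607.30567976 -189.08504894  229.93781799] 3.1167
```

View pics/w_wood.png

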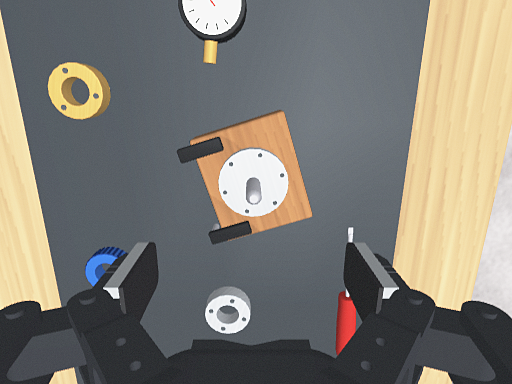

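View pics/w_white.png

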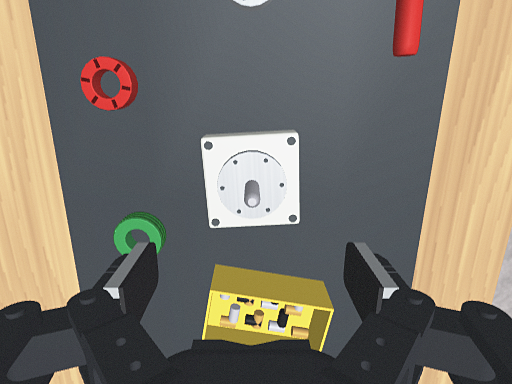

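The wood seat disc is at about (253,182) with r≈35 px, and the white one at about (252,184). The bin's near edge is at v≈265. I'll fit the circles properly.

Run:
```python
from h import *
D=np.diag([1.,-1,-1]);
P=dict(wood=[638.43471384,213.36777268,230.14175403],white=[607.30567976,-189.08504894,229.93781799])
for n in P:
    im=cv2.imread(f"pics/w_{n}.png");g=cv2.cvtColor(im,cv2.COLOR_BGR2GRAY)
    c=cam("wrist",(np.array(P[n]),D))
    roi=g[130:240,195:315]
    h=cv2.HoughCircles(cv2.resize(roi,None,fx=3,fy=3,interpolation=cv2.INTER_CUBIC),cv2.HOUGH_GRADIENT,1,200,param1=80,param2=20,minRadius=90,maxRadius=120)
    u,v,r=h[0,0]/3;u+=195;v+=130
    a=ray(c,(u,v),45);b=ray(c,(u+r,v),45)
    print(n,u,v,r,a.round(1),"radius mm",np.hypot(*(b-a)[:2]).round(1), "pin tip proj",proj(c,[a[0],a[1],97]).round(1))
```

```text
wood 253.16667 181.5 35.166668 [642.9 192.3  45. ] radius mm 38.8 pin tip proj [253.6 196.4]
white 251.83333 185.83333 34.166668 [ 610.3 -215.1   45. ] radius mm 37.8 pin tip proj [252.  201.4]
```

```bash
cat >> h.py <<'E'
D=np.diag([1.,-1,-1])
PIN=dict(wood=(642.9,192.3),white=(610.5,-214.8))
DIA=dict(silver=62,green=60,red=56,brass=60,blue=56)
def measure(c,guess,save=None):
    im,cm=wrist(save)
    uv=proj(cm,[guess[0],guess[1],11])
    m,ce,s=nearest(cv2.morphologyEx(mask(im,c),cv2.MORPH_CLOSE,np.ones((3,3),np.uint8)),uv,200)
    x,y,w,h,a=s
    p=ray(cm,(x+w/2-.5,y+h/2-.5),11)
    wd=ray(cm,(x+w-.5,y+h/2),11)[0]-ray(cm,(x-.5,y+h/2),11)[0]
    print(c,"pix",s,"pos",p.round(1),"width",round(wd,1),"expect",DIA[c],"t",round(env.current_t(),2));return p
def st(tag): print(tag,np.round(env.current_eef_pos(),1),"F",np.round(env.current_force(),1),"w",round(env.current_grip_width(),1),"t",round(env.current_t(),2))
E
python3 - <<'E'
from h import *
env.goto((606,20,170),D);env.hold(.4)
p=measure("silver",(606,0),"pics/w_sil.png")
st("a")
if abs(p[0]-606)<12 and abs(p[1])<15:
    env.goto((p[0],p[1],60),D)
    env.line_to((p[0],p[1],20),rate=80);env.hold(.2);st("down")
    cv2.imwrite("pics/s1.png",env.capture("side")[:,:,::-1]);wrist("pics/w1.png")
E
```

```text
silver pix [ 221  158   61   63 2325] pos [608.1  -2.3  11. ] width 62.6 expect 62 t 4.44
a [606.1  19.6 170.1] F [-0.1 -0.6  0. ] w 85.2 t 4.44
down [608.5  -2.3  20.5] F [-0.9  0.6 -0.5] w 85.6 t 5.82
```

```bash
python3 -c "
import cv2
a=cv2.imread('pics/s1.png')[130:240,180:320];cv2.imwrite('pics/s1c.png',cv2.resize(a,None,fx=5,fy=5))"
```

```text
(no output)
```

View pics/w1.png

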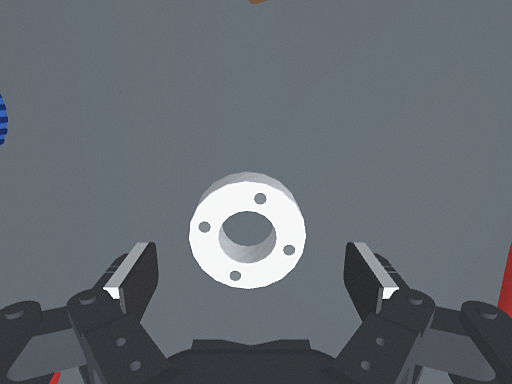

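View pics/s1c.png

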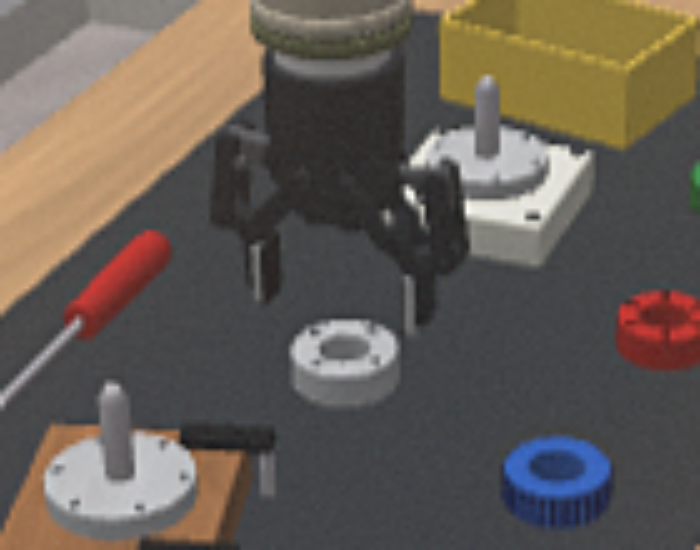

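Run:
```python
from h import *
for z in(0,20,40,60,80):
    print(z,[proj(cam("side"),(608+s*42.5,-2,z)).round(1) for s in(-1,1)], proj(cam("side"),(608,-2,z)).round(1))
cw=cam("wrist",(np.array(env.current_eef_pos()),np.array(env.current_tool_rot())))
for z in(0,20,40,60,80):
    print(z,[proj(cw,(608+42.5,-2+e,z)).round(1) for e in(-11,11)])
st("")
cv2.imwrite("pics/s2.png",cv2.resize(env.capture("side")[100:260,150:350],None,fx=4,fy=4)[:,:,::-1])
```

```text
0 [array([261.3, 208.3]), array([234.7, 202.1])] [247.9 205.2]
20 [array([261.2, 202.3]), array([234.4, 196.2])] [247.7 199.2]
40 [array([261.1, 196.3]), array([234.1, 190.2])] [247.5 193.2]
60 [array([261. , 190.1]), array([233.8, 184.2])] [247.3 187.1]
80 [array([260.9, 183.8]), array([233.5, 178. ])] [247.1 180.9]
0 [array([318.2, 239.8]), array([320.6, 205.3])]
20 [array([325.8, 256.4]), array([328.7, 218.6])]
40 [array([335.2, 277.2]), array([339. , 235.3])]
60 [array([347.4, 303.9]), array([352.3, 257. ])]
80 [array([363.7, 339.6]), array([370.4, 286.5])]
 [608.4  -2.3  20.4] F [0.2 0.3 0.2] w 85.2 t 5.92
```

View pics/s2.png

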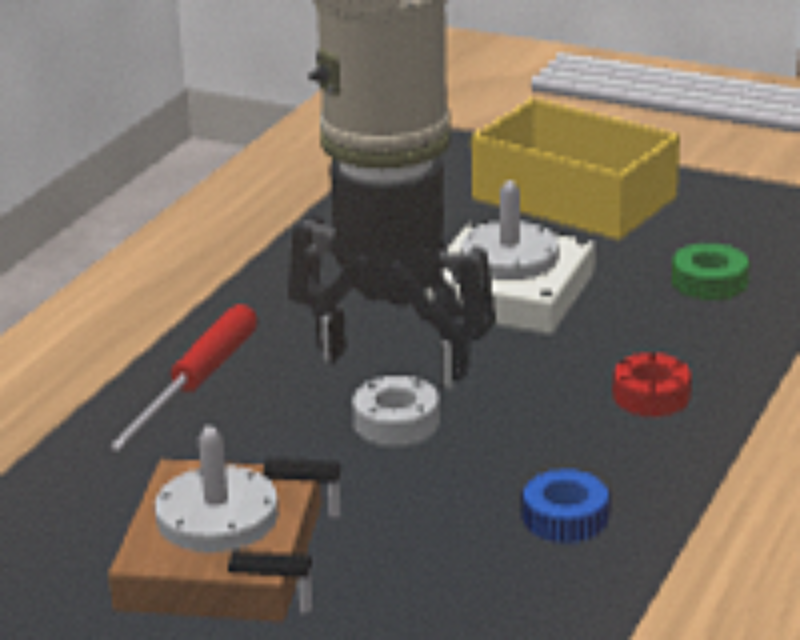

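Run:
```python
from h import *
env.move_gripper(66);st("66")
im,_=wrist();a=cv2.resize(im[160:360,80:420],None,fx=2.3,fy=2.3)
cv2.imwrite("pics/w3.png",a[:,:,::-1])
cv2.imwrite("pics/s3.png",cv2.resize(env.capture("side")[150:230,200:300],None,fx=7,fy=7)[:,:,::-1])
```

```text
66 [608.1  -2.3  20. ] F [ 0.5 -0.2 -0.1] w 66.0 t 6.3
```

View pics/w3.png

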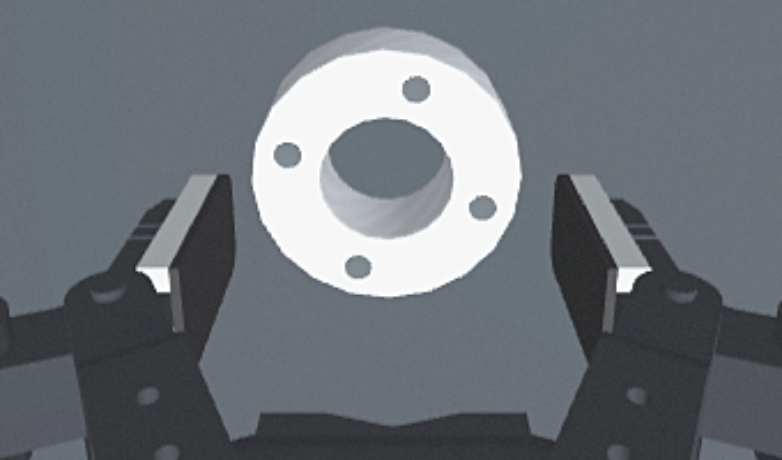

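View pics/s3.png

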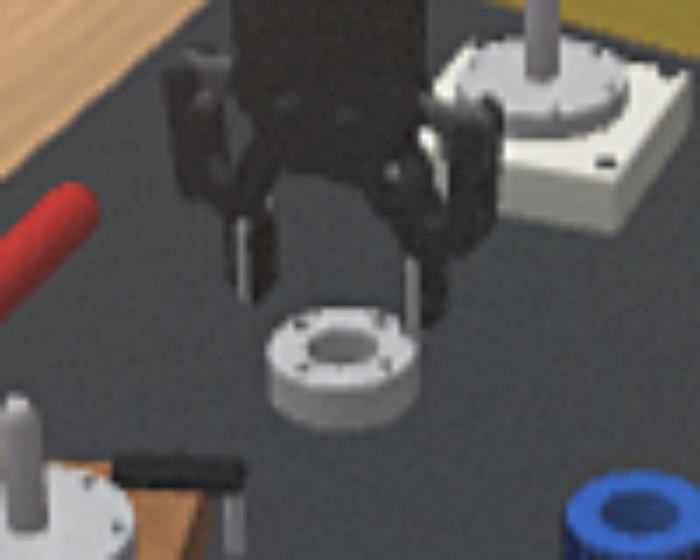

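The wrist and side views both put the fingertips about 17 mm behind the reported TCP (tip z≈37), where the task says 14 mm ahead. I'll go down in small steps, watching the force and checking by camera.

Run:
```python
from h import *
env.move_gripper(78)
for z in (12,6,2,-2,-5):
    try: env.line_to((608.1,-2.3,z),rate=60)
    except env.Unreachable: print("unreach",z);break
    st(z)
    if np.linalg.norm(env.current_force())>6: break
im,_=wrist();a=cv2.resize(im[160:360,80:420],None,fx=2.3,fy=2.3)
cv2.imwrite("pics/w4.png",a[:,:,::-1])
cv2.imwrite("pics/s4.png",cv2.resize(env.capture("side")[150:230,200:300],None,fx=7,fy=7)[:,:,::-1])
```

```text
12 [607.6  -2.3  11.3] F [-0.2  0.1  1. ] w 77.7 t 6.97
6 [607.7  -2.3   5.5] F [ 0.2  0.2 -0. ] w 77.9 t 7.22
2 [607.9  -2.3   1.7] F [ 0.1  0.2 -0.9] w 77.8 t 7.47
-2 [607.9  -2.3  -2.3] F [ 0.2  0.3 -0.2] w 78.0 t 7.72
-5 [607.9  -2.3  -5.2] F [ 0.6 -0.3  0.3] w 77.9 t 7.97
```

View pics/w4.png

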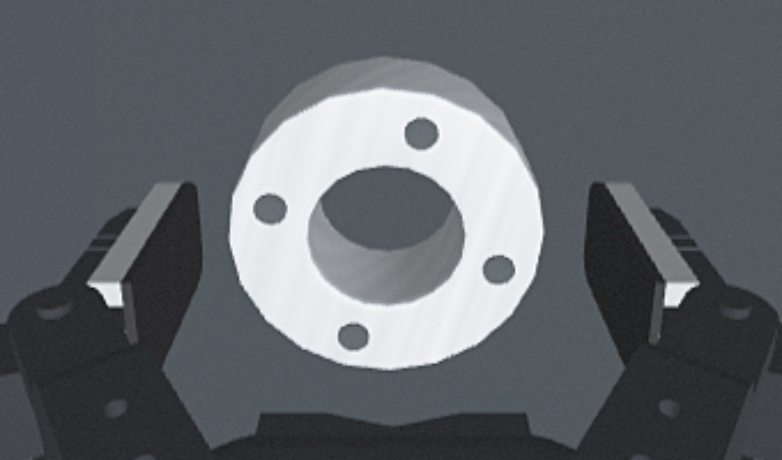

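View pics/s4.png

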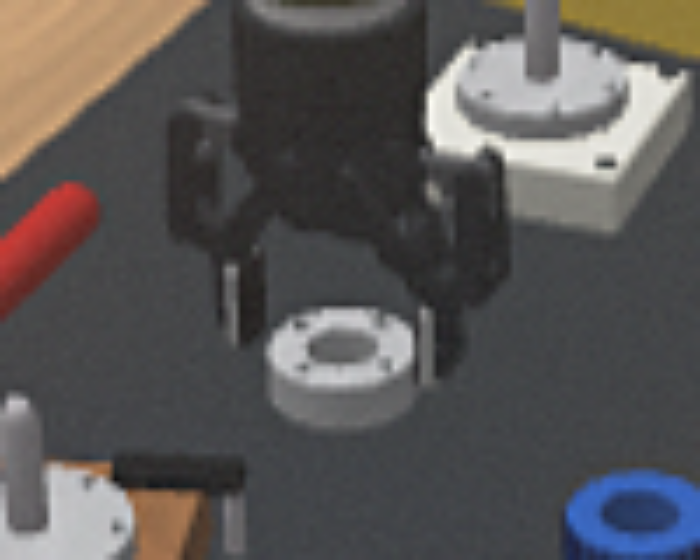

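No contact at −5, and the tips sit about 12 mm up beside the ring, so the camera estimate holds. I'll go down to −11 and grip.

Run:
```python
from h import *
for z in (-8,-11):
    env.line_to((607.5,-1.5,z),rate=60); st(z)
    if abs(env.current_force()[2])>6: raise SystemExit
env.move_gripper(40,50);st("grip")
env.line_to((607.5,-1.5,30),rate=100);env.hold(.2);st("lift")
im,_=wrist();a=cv2.resize(im[160:360,80:420],None,fx=2.3,fy=2.3)
cv2.imwrite("pics/w5.png",a[:,:,::-1])
cv2.imwrite("pics/s5.png",cv2.resize(env.capture("side")[150:230,200:300],None,fx=7,fy=7)[:,:,::-1])
```

```text
-8 [607.3  -1.4  -8.2] F [-0.8  0.5  0.1] w 78.1 t 8.32
-11 [607.3  -1.5 -11.2] F [ 0.5 -0.2  0. ] w 78.3 t 8.57
grip [607.8  -1.5 -10.3] F [-2.1 -0.   5.6] w 60.9 t 8.88
lift [606.9  -1.5  29.2] F [-0.3 -0.3 -0.8] w 60.7 t 9.63
```

View pics/w5.png

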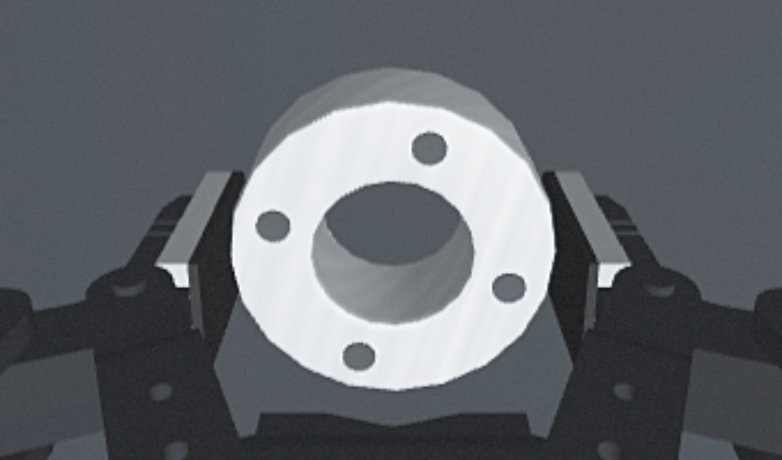

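View pics/s5.png

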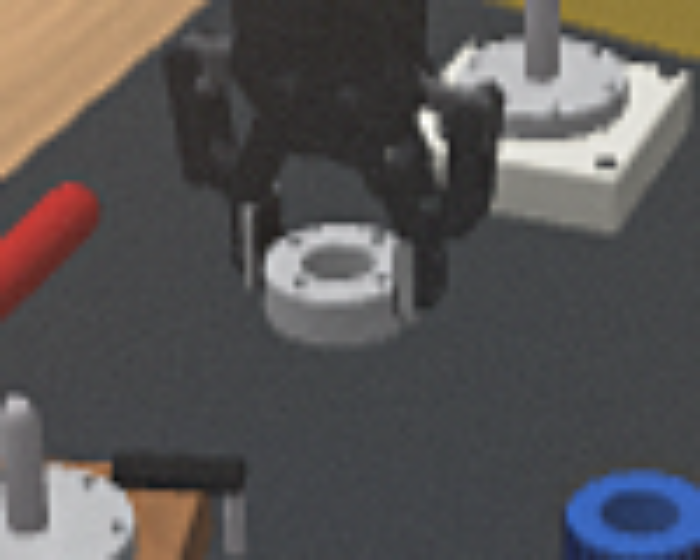

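The silver ring is held flat and centred, about +1.5 mm in tool x, with its underside about 11 mm above the TCP plane. I'll place it on the wood pin with force-checked steps.

```bash
cat >> h.py <<'E'
DX,DY=1.5,0.3
def place(pin,under,zpick,off=(DX,DY),travel=130,save=None,pause=False):
    """zpick = TCP z with the ring standing on the bench"""
    x,y=PIN[pin][0]-off[0],PIN[pin][1]-off[1]
    env.line_to((env.current_eef_pos()[0],env.current_eef_pos()[1],travel),rate=250)
    env.goto((x,y,travel),D);env.hold(.3);st("over")
    z0=zpick+under
    z=zpick+97+4
    env.line_to((x,y,z),rate=100);env.hold(.15);st("top");f0=np.array(env.current_force())
    if save: wrist(save+"_w.png"); cv2.imwrite(save+"_s.png",env.capture("side")[:,:,::-1])
    if pause: return
    return lower(x,y,z,z0,f0)
def lower(x,y,z,z0,f0):
    while z>z0-2:
        z-= 6 if z-z0>9 else 1.5
        env.line_to((x,y,z),rate=80)
        f=np.array(env.current_force())-f0
        if np.linalg.norm(f)>7:
            st("contact, above seat by %.1f"%(env.current_eef_pos()[2]-z0))
            return env.current_eef_pos()[2]-z0
    st("end");return env.current_eef_pos()[2]-z0
def release(x=None,up=130):
    env.move_gripper(80);env.hold(.2);st("rel")
    p=env.current_eef_pos();env.line_to((p[0],p[1],up),rate=200)
E
python3 - <<'E'
from h import *
r=place("wood",45,-11,save="pics/p1")
print(r)
E
```

```text
over [641.6 190.9 130.1] F [ 0.2  0.3 -0.1] w 60.9 t 11.39
top [641.9 192.2  90.9] F [ 0.2  0.4 -1.5] w 60.7 t 12.09
contact, above seat by 0.7 [641.7 192.1  34.7] F [-6.2 -1.5 14.2] w 60.9 t 15.69
0.7008356471710684
```

View pics/p1_w.png

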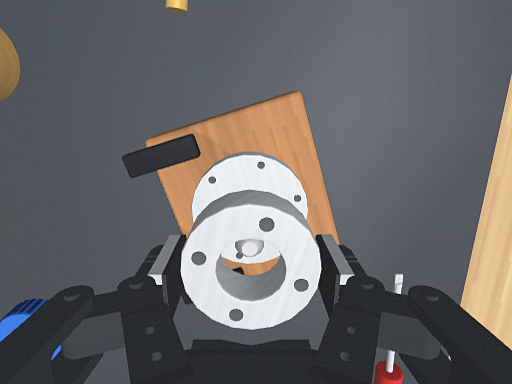

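It reached the seat (0.7 mm above nominal) with the pin in the bore. I'll release and go for green.

```bash
cat >> h.py <<'E'
def pick(c,guess,force=50,save=None,zp=-11,opn=80):
    env.move_gripper(opn)
    env.goto((guess[0],guess[1]+15,130),D);env.hold(.3)
    p=measure(c,guess,save)
    if np.hypot(p[0]-guess[0],p[1]-guess[1])>14: print("off");return False
    x,y=p[0]-1,p[1]+.8
    env.line_to((x,y,40),rate=200);env.hold(.1)
    for z in(0,-8,zp):
        env.line_to((x,y,z),rate=100)
        if np.linalg.norm(env.current_force())>7: st("contact");return False
    env.hold(.1);st("down");env.move_gripper(40,force);st("grip")
    env.line_to((x,y,30),rate=120);env.hold(.15);st("lift")
    if save: wrist(save+"_g.png")
    return env.current_grip_width()>DIA[c]-5
E
python3 - <<'E'
from h import *
release()
wrist("pics/after1.png")
print(pick("green",(467,-290),save="pics/green"))
E
```

```text
rel [641.3 192.   32.9] F [ 0.1 -0.6  0.5] w 79.7 t 16.23Traceback (most recent call last):
  File "<stdin>", line 4, in <module>
  File "h.py", line 69, in pick
    p=measure(c,guess,save)
  File "h.py", line 34, in measure
    im,cm=wrist(save)
          ~~~~~^^^^^^
  File "h.py", line 18, in wrist
    if save: cv2.imwrite(save,im[:,:,::-1])
             ~~~~~~~~~~~^^^^^^^^^^^^^^^^^^^
cv2.error: OpenCV(4.12.0) /io/opencv/modules/imgcodecs/src/loadsave.cpp:1051: error: (-2:Unspecified error) could not find a writer for the specified extension in function 'imwrite_'
```

View pics/after1.png

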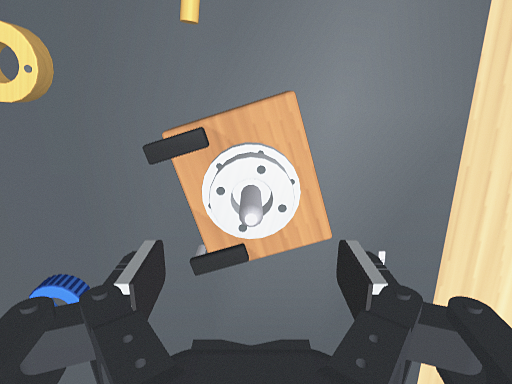

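```bash
mv pics/green_g.png pics/green_g.png 2>/dev/null; ls pics
```

```text
after1.png
p1_s.png
p1_w.png
s1.png
s1c.png
s2.png
s3.png
s4.png
s5.png
scene0.png
side0.png
w1.png
w3.png
w4.png
w5.png
w_sil.png
w_white.png
w_wood.png
wrist0.png
```

Silver lies flat on the wood seat at about (251,195), round the pin. Only the picture file name failed, so I'll fix that and carry on with green.

```bash
sed -i 's/p=measure(c,guess,save)$/p=measure(c,guess,save and save+".png")/' h.py
python3 - <<'E'
from h import *
print(pick("green",(467,-290),save="pics/green"))
E
```

```text
green pix [ 214  163   71   70 3305] pos [ 467.1 -292.3   11. ] width 64.0 expect 60 t 20.1
down [ 466.2 -291.5  -10.9] F [ 0.1 -0.5  0.2] w 80.2 t 21.96
grip [ 466.3 -291.6  -10.3] F [-3.6  1.3  8. ] w 58.5 t 22.3
lift [ 465.5 -291.1   29. ] F [ 1.   0.2 -0.5] w 58.8 t 22.94
True
```

View pics/green_g.png

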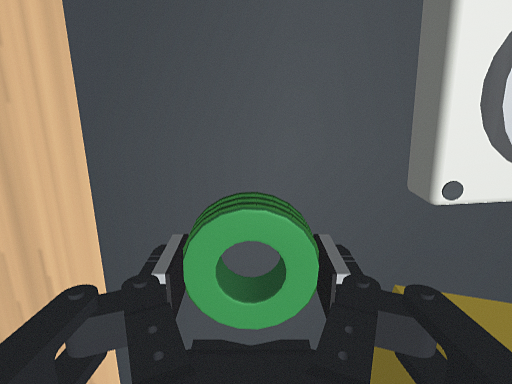

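Green is held level and centred at (251,268), the same as silver was. I'll place it, then pick red.

Run:
```python
from h import *
r=place("wood",67,-11);print(r)
if r is not None and abs(r)<3:
    release();wrist("pics/after2.png")
    print(pick("red",(452,-106),save="pics/red"))
```

```text
over [641.5 191.5 130.1] F [-0.5  0.5 -1.6] w 58.5 t 25.71
top [641.9 192.2  90.9] F [ 0.9  0.3 -1.1] w 58.6 t 26.41
contact, above seat by 0.8 [641.5 192.   56.8] F [-4.1 -1.2  9.1] w 58.6 t 28.41
0.8263402418412866
rel [641.4 192.   55.4] F [ 0.8 -0.8 -0.4] w 80.2 t 28.96
red pix [ 218  165   63   65 2539] pos [ 452.4 -107.3   11. ] width 56.8 expect 56 t 31.38
down [ 451.5 -106.5  -10.9] F [-0.7  0.4 -0.5] w 80.1 t 33.24
grip [ 451.6 -106.5  -10.4] F [-3.3  0.2 10. ] w 54.8 t 33.61
lift [ 450.8 -106.3   29.1] F [ 0.6 -0.5 -0.5] w 54.7 t 34.25
True
```

View pics/after2.png

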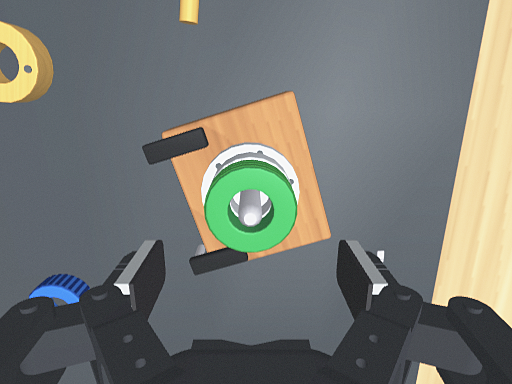

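View pics/red_g.png

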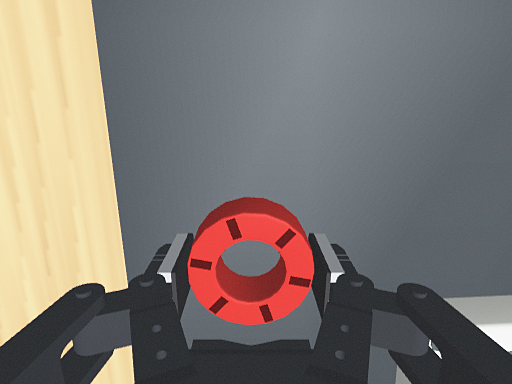

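Green is seated on the pin at (251,208), and red is held level and centred.

Run:
```python
from h import *
r=place("wood",89,-11,travel=140);print(r)
if r is not None and abs(r)<3:
    release(up=150);wrist("pics/after3.png")
    print(pick("brass",(447,290),save="pics/brass",force=80))
```

```text
over [641.5 191.2 140.3] F [ 0.3  0.  -0.7] w 54.6 t 36.52
top [641.9 192.2  90.9] F [0.1 0.6 0.4] w 54.7 t 37.33
contact, above seat by 0.7 [641.7 192.1  78.7] F [-8.5 -4.  16.4] w 55.1 t 38.83
0.7270231294862413
rel [641.4 192.   76.3] F [ 0.5 -0.4 -0.8] w 79.7 t 39.4
brass pix [ 217  163   68   69 2957] pos [449.2 287.8  11. ] width 61.3 expect 60 t 41.43
down [448.2 288.6 -10.9] F [ 0.2 -0.3 -0.1] w 79.9 t 43.29
grip [448.3 288.7 -10. ] F [-4.3 -3.2 12.5] w 58.0 t 43.64
lift [447.5 288.1  28.9] F [ 0.1  0.2 -4.4] w 57.6 t 44.28
True
```

View pics/after3.png

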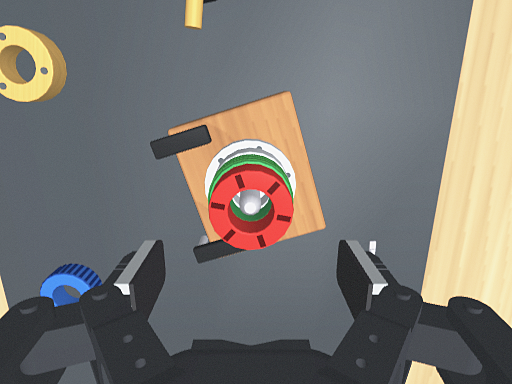

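View pics/brass_g.png

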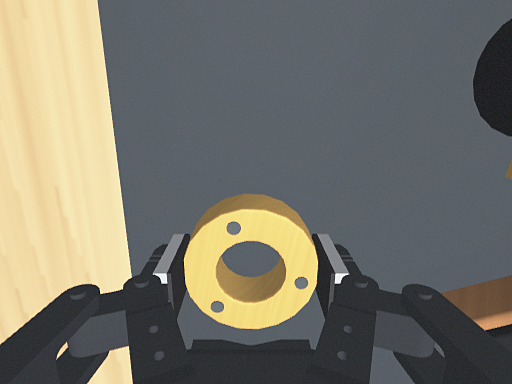

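The wood pack is complete, with red at (251,208) round the pin, and brass is held level. On to the white pin.

Run:
```python
from h import *
r=place("white",45,-11,travel=160,save="pics/p4");print(r)
if r is not None and abs(r)<3:
    release(up=150);wrist("pics/after4.png")
    print(pick("blue",(451,64.5),save="pics/blue"))
```

```text
over [ 609.1 -214.6  160.1] F [-0.1 -1.4 -3.8] w 57.7 t 47.21
top [ 609.5 -215.3   90.9] F [ 1.1  0.4 -3.8] w 57.4 t 48.21
contact, above seat by 1.1 [ 609.2 -215.2   35.1] F [-1.8  0.6  3. ] w 57.7 t 51.56
1.1010769924000883
rel [ 609.  -215.1   34.5] F [-0.1  0.1 -0.2] w 80.4 t 52.12
blue pix [ 219  164   66   67 2777] pos [453.7  62.3  11. ] width 59.5 expect 56 t 54.73
down [452.7  63.1 -10.9] F [-0.4 -0.1  1.4] w 79.7 t 56.58
grip [452.9  63.1 -10.7] F [-1.  -0.2  5.2] w 53.4 t 56.94
lift [451.9  62.9  29.1] F [ 0.4  0.1 -0.5] w 53.7 t 57.58
True
```

View pics/after4.png

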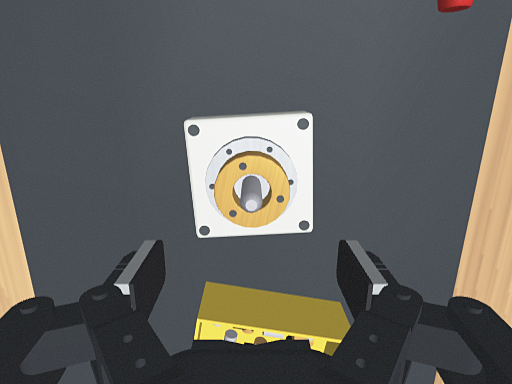

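View pics/blue_g.png

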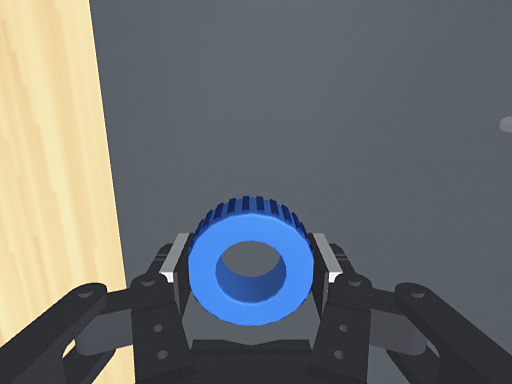

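Brass is seated at (252,189) on the white seat, and blue is held level.

Run:
```python
from h import *
r=place("white",67,-11,travel=150);print(r)
if r is not None and abs(r)<3:
    release(up=170);wrist("pics/after5.png")
    env.goto((560,0,330),D);env.hold(.3)
    s=env.capture("scene");cv2.imwrite("pics/fin_scene.png",s[:,:,::-1])
    d=env.capture("side");cv2.imwrite("pics/fin_side.png",cv2.resize(d[110:310,140:360],None,fx=3,fy=3)[:,:,::-1])
    st("end")
    for n,f0 in(("scene",s),("side",d)):
        o=cv2.imread(f"pics/{n}0.png")[:,:,::-1]
        c=cam(n)
        for w,u in(("wood",[("red",89)]),("white",[("blue",67)])):
            for col,z in u:
                uv=proj(c,[*PIN[w],z+11]);m,ce,b=nearest(mask(f0,col),uv)
                q=ray(c,(b[0]+b[2]/2-.5,b[1]+b[3]/2-.5),z+11);print(n,col,(q[:2]-PIN[w]).round(1))
        for nm,box in(dict(gauge=(365,190,405,220),bin=(90,160,152,220),driver=(220,238,302,256)) if n=="scene" else dict(gauge=(160,262,200,298),driver=(175,172,216,215))).items():
            x0,y0,x1,y1=box;print(n,nm,"meandiff",np.abs(f0[y0:y1,x0:x1].astype(int)-o[y0:y1,x0:x1]).mean().round(2))
```

```text
over [ 609.1 -214.3  150.4] F [-0.1  0.5 -1.6] w 53.7 t 59.78
top [ 609.5 -215.2   90.9] F [-0.1  0.3 -0.4] w 53.5 t 60.68
contact, above seat by 0.5 [ 609.2 -215.2   56.5] F [-3.2  1.6  6.3] w 53.5 t 62.68
0.4622389141794514
rel [ 609.  -215.1   55.4] F [ 1.1  0.1 -0.2] w 80.3 t 63.27
end [ 5.600e+02 -4.000e-01  3.297e+02] F [-1.1 -0.4  0.5] w 80.0 t 65.5
scene red [-2.   1.9]
scene blue [-4.3 -1.1]
scene gauge meandiff 2.4
scene bin meandiff 2.14
scene driver meandiff 2.4
side red [-1.   0.1]
side blue [-3.8  0.4]
side gauge meandiff 2.45
side driver meandiff 10.53
```

View pics/after5.png

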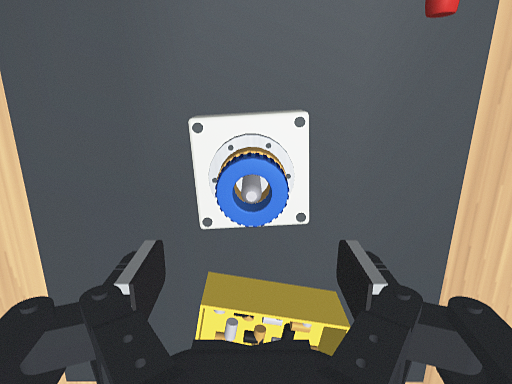

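View pics/fin_scene.png

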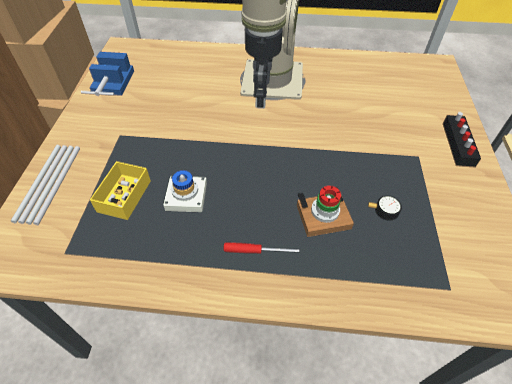

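View pics/fin_side.png

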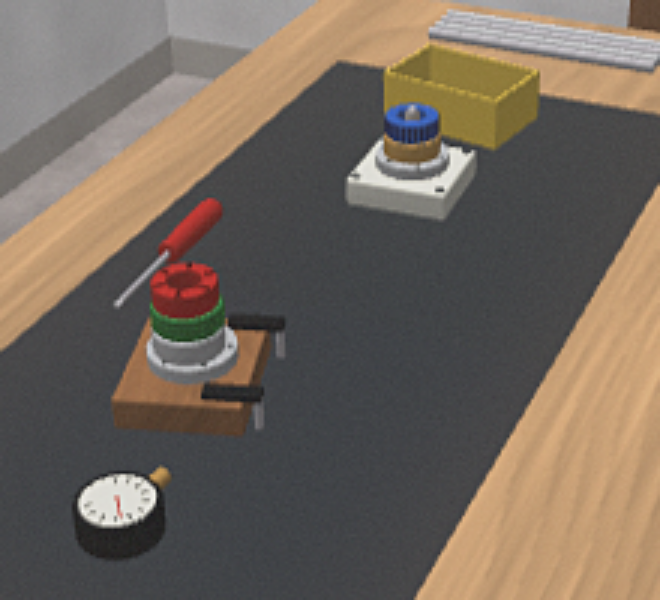

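Both packs are upright and seated in the right order, and the gauge, bin and screwdriver look unmoved. The larger side-view difference at the screwdriver comes from the new red ring entering that window. Handing in.

```bash
python3 -c "
from station import env
env.hand_in();print(env.current_t())"
```

```text
the job is handed in; nothing more can be done
the job is handed in; nothing more can be done
```

I built both packs and handed the job in at about 66 s of robot time; no verdict was reported. The wood pin has silver, green and red from the bottom up, and the white pin has brass and then blue.

**Seating:** every ring met its seat, or the ring below, with the TCP 0.5–1.1 mm above the expected height. The last pictures show all five rings level. I then let go and moved the arm clear.

**Centring:** in the final views red measured 1–3 mm from its pin axis and blue about 4 mm. Both are inside the 10 mm limit. I checked silver, green and brass only by eye in the wrist pictures.

**Bystanders:** the gauge, bin and screwdriver look unmoved in the before/after scene view. The side view showed a larger difference at the screwdriver (10.5 against about 2.4 elsewhere). I put that down to the new red ring overlapping the comparison window, since the scene view of the screwdriver is unchanged.

**Disagreement with the task data:** the fingertips appeared about 17 mm behind the reported TCP, not 14 mm ahead as stated. I confirmed it with both cameras and a stepped, force-watched descent. All grasps were therefore made at TCP z = −11 mm.

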